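# Set the disc sander's speed wheel to its mark and start it

## Robot

A 6-joint arm with a two-finger parallel gripper is mounted at the origin on the work surface. World frame = base frame: x ahead of the robot, y to its left, z up, the work surface at z = 0. Lengths are in m, angles in rad, forces in N, time in s.
With the tool pointing down it reaches from about 0.225 to 0.725 m from the base axis. Payload 3.1 kg.
Tool frame: the origin (TCP) lies at the very end of the fingers, on their centre line; the grasp point (between the pads) lies 19 mm behind it (robot.tcp_to_grasp is the distance from the TCP to the grasp point, in m); z points along the fingers, y is the direction in which the jaws open and shut (so a half turn about z gives the same grasp; the last joint's range is limited). The gripper opens to 85 mm and grips with 20 to 120 N. Pads are 22 mm wide; open, the fingers measure 114 mm over their backs; the gripper's body (76 mm by 85 mm) begins 54 mm behind the grasp point. The pads swing forward as they close: fully open they stand 13 mm farther back than shut.
Start: joints at [-1.436, 0.048, 0.099, 1.622, 0, 1.443], TCP at [0.136, -0.507, 0.231] pointing down, gripper open.
Joint ranges: [-2.91, 2.91], [-0.99, 1.94], [-1.21, 1.42], [-2.12, 2.29], [-1.49, 1.47], [-3.14, 3.14]. Speed limits (rad/s): [2.79, 2.79, 3.14, 3.14, 3.14, 3.14].

## Interface

Orientations are given as a unit quaternion [x, y, z, w].
In Python, from workcell import sensors, capture, get_calibration, sign_off, robot gives the robot as it stands. The module is installed in compiled form; this text tells all that it offers.
- The arm moves only by the tool move_arm, never from a script. Its argument "deltas" is text: rows parted by semicolons, each of 5 numbers parted by spaces: the shift along the tool's x, y, z in units of 40 mm (1.0 is 40 mm), then the turn about the tool's z in units of 8 degrees (1.0 is 8 degrees), then the opening, from 0 (shut) to 1 (fully open). In form: x y z roll hand; .... A call has exactly 5 rows; each row is the pose to reach, as a shift and turn from the pose commanded when the call began, along the tool's axes at that moment; what a row does not reach only later rows make up. A row lasts 1/8 s, in which the tool goes at most 62.5 mm and 10.7 degrees, less where a joint would pass 70% of its speed; a pose out of reach is approached as far as the arm can. A call with a gripper value outside its range is refused whole. The fingers move at their own pace and stop on an object; "force" is the grip in N (left out, the last holds). Time passes only in rows, so rows that repeat a pose let the fingers close, or fill a call up. It gives the time, the measured TCP pose, the force and the opening at its end, in the units of the state.
- sensors.observe(): the state, without advancing time (a new reading comes with each control period).
- capture(name): name is "scene" or "top" or "wrist"; returns (picture, depth): 420x560x3 uint8, red, green, blue; 420x560 float32, m along the optical axis (not along the pixel's ray), 0 where there is no reading.
- get_calibration(name): a dict with "fx", "fy", "cx", "cy" (pixels), "rvec" (rotation vector, rad) and "tvec" (3), from world to camera coordinates, as OpenCV has them. Camera axes: x right, y down, z forward; pixel columns grow to the right and rows downward; lengths in m; the calibration is good to about 2 mm. The wrist camera is an equidistant fisheye: a pixel r from the principal point sees the ray r / f radians off the axis. A picture is of the moment at which its call begins: read the wrist's pose just before it. get_calibration takes no time and is no camera call; for the wrist camera it gives the pose at the moment of the call.
- sign_off(): hands the job in, once; it reports no verdict.
The state is a dict: "time_s": time; "joint_pos": joint angles; "qvel": joint speeds; "joint_torque": joint torques, N m; "ee_pos": TCP position; "tool_rot": TCP orientation; "ft_force": force on the tool from outside, world axes, zero at the start; "moment": the same for the moment, N m; "finger_gap": finger opening in m.
Only numpy, scipy, OpenCV 4.12 (cv2) and the standard library are available. Lean on these libraries where they do the work, as an engineer would, in place of code of your own. Each camera call takes 0.05 s, during which the arm holds its last target. There are 200 camera calls.

## Task

Get the little disc sander ready to true up the frame mitres: with a fingertip, roll the knurled speed wheel towards the sanding disc, click by click, until it rests in the click where its white line meets the orange index on the ears beside it. Then press the green start button right in and let it go. Do not press the red stop button, do not press start before the speed is set, and leave the loose things around it where they lie.

Things in the scene. Friction and masses are not known exactly. Their poses are not given: they have to be found in the camera images.
- sander: benchtop disc sander, fixed, 290 x 140 mm. Origin on the bench under its middle; x points from sanding disc and work table (-x end, by the robot) to the rear, y left, z up. Top of the pale housing (deck) 150 mm up: x -30 to 142, y -62 to 62 mm. Dark disc guard x -45 to -30 mm, 156 mm high; aluminium work table x -150 to -58 mm, 85 mm high; mitre gauge on it up to 110 mm
- wheel_crown (a point): top of the black knurled speed wheel, mid-width, 162 mm above the bench, 12 mm above the deck; axes as the sander's. Wheel 52 mm across, 18 mm wide, its axis level along the sander's y, 26 mm below this point. A fixed grey ear 6 mm thick shields each side to 3 mm below the crown, so it cannot be pinched: press a fingertip on the crown (5 to 15 N) and draw it along the sander's x
- speed_wheel (a joint): wheel angle, rad. 0: white line at the crown, level with the orange index on the ears; grows as the crown moves towards the disc (sander's -x). Clicks every 0.393 rad (10.2 mm of rim), 0 is one of them; let go, it settles in the nearest. Stops at -1.34 and 1.34. Starts one or two clicks below 0 (line behind the crown). About 1.5 N along the rim takes it over a click
- start_button_top (a point): centre of the top of the green start button, 22 mm in diameter, on the deck behind the wheel, 173 mm above the bench, 9 mm above its black collar (38 mm in diameter); pressed straight down
- start_button (a joint): how far the start button is pressed, m: 0 out, 0.005 right in. A spring brings it back out; fully in takes about 5 N
- stop_button_top (a point): centre of the top face of the red stop button, same size as the green one and 46 mm to its right (the sander's -y)
- stop_button (a joint): how far the stop button is pressed, m: 0 out, 0.005 right in
- offcut_center (a point): centre of a loose wooden moulding offcut, 20 x 60 x 18 mm high, lying on the sander's work table
- glue_center (a point): point on the axis of a loose white glue bottle with orange nozzle, 56 mm in diameter and 150 mm tall, standing on the bench to the left of the sander; the point is 60 mm above the bench
- corner_center (a point): middle of a loose dark L-shaped frame corner sample, legs 100 mm long, 32 mm wide and 21 mm high, lying on the bench to the right of the sander
- screwdriver_grip (a point): middle of the red handle of a loose screwdriver lying on the bench to the right of the sander

How it is judged:
By the outcome, as a careful person would: the job done as asked, in the order asked, and still so for the second after the job is handed in, with the robot touching nothing.
It also fails if it takes over 45 s, if anything falls off the work surface, if the arm or the gripper's body presses on something with over 40 N, if the wrist force passes 120 N, or if a joint passes its speed limit or range.

## Working session

There is one attempt and no reset: what is moved stays moved. The work goes in short steps, Python scripts to look and compute and a tool call to move; the robot and the scene stay as the last step left them, time stands still between calls to the robot, and variables do not carry over. Pictures are saved under pics/ and viewed, about 8 in all and at most 12, crops included, and the job is handed in when it is done.

Besides the shell and the picture viewer there is one more tool, called after "Emit:" as name(argument=value, ...), one argument or row to a line, values as JSON. move_arm: Moves the arm, as the interface text tells. Its arguments: {"type":"object","properties":{"deltas":{"type":"string"},"force":{"type":"number"}},"required":["deltas"]}

```bash
mkdir -p pics; cat > h.py <<'E'
import numpy as np, cv2
from workcell import sensors, capture, get_calibration, sign_off, robot
def cam(n):
    c=get_calibration(n); R=cv2.Rodrigues(np.array(c['rvec'],float))[0]; return c,R,np.array(c['tvec'],float).ravel()
def ray(n,u,v):
    c,R,t=cam(n); d=np.array([(u-c['cx'])/c['fx'],(v-c['cy'])/c['fy'],1.]); return -R.T@t, R.T@d
def onplane(n,u,v,z):
    o,d=ray(n,u,v); return o+d*(z-o[2])/d[2]
def proj(n,P):
    c,R,t=cam(n); q=R@np.array(P,float)+t; return c['fx']*q[0]/q[2]+c['cx'], c['fy']*q[1]/q[2]+c['cy']
def cloud(n,D):
    c,R,t=cam(n); v,u=np.mgrid[:D.shape[0],:D.shape[1]]
    p=np.stack([(u-c['cx'])/c['fx']*D,(v-c['cy'])/c['fy']*D,D],-1); return (p-t)@R
E
python3 - <<'E'
from h import *
s=sensors.observe(); print(s)
for n in ('scene','top'):
    a,d=capture(n); cv2.imwrite(f'pics/{n}0.png',a[...,::-1]); np.savez(f'pics/{n}0.npz',a=a,d=d)
    c,R,t=cam(n); print(n,c['fx'],-R.T@t)
    h=cv2.cvtColor(a,cv2.COLOR_RGB2HSV); P=cloud(n,d)
    for nm,lo,hi in (('green',45,85),('red',0,6),('orange',8,20)):
        m=((h[...,0]>=lo)&(h[...,0]<=hi)&(h[...,1]>130)&(h[...,2]>70)).astype('uint8')
        k,l,st,ce=cv2.connectedComponentsWithStats(m)
        for i in range(1,k):
            if st[i,4]>8: print(nm,st[i],ce[i].round(1),np.median(P[l==i],0).round(4))
E
```

```text
{'time_s': 0.0, 'joint_pos': array([-1.43581564e+00,  4.87514876e-02,  9.75675227e-02,  1.62196422e+00,
        8.25903303e-06,  1.44299060e+00]), 'qvel': array([-0.00122603, -0.00035038, -0.001817  , -0.00070198,  0.00127703,
       -0.00139945]), 'joint_torque': array([-4.39534642e-05, -3.38779485e+01,  3.20016146e+01,  2.01923418e-02,
       -7.43180681e-05,  4.67763162e-08]), 'ee_pos': array([ 0.13628577, -0.50637515,  0.23010155]), 'tool_rot': array([ 9.91379640e-01,  1.31015369e-01, -8.91310110e-08, -1.17593790e-03]), 'ft_force': array([ 0.21728147,  0.1637343 , -0.22503067]), 'moment': array([0.00703516, 0.05286496, 0.01738173]), 'finger_gap': 0.08521997554636475}
scene 495.8214032822371 [0.85723999 0.39563253 0.95522892]
green [193 161  10   7  52] [197.4 164. ] [ 0.6131 -0.1     0.1729]
red [185 142  11  10  85] [190.2 146.4] [ 0.5963 -0.1418  0.1724]
orange [ 47   0  25  35 363] [59.7 15.3] [ 0.4274 -1.1699 -0.2244]
orange [ 473    0   87   63 1132] [515.9  28.4] [-1.2195 -0.176  -0.6978]
orange [ 1 26 12 14 41] [ 6.5 31.3] [ 0.58   -1.341  -0.3014]
orange [10 39 13 15 43] 
[... 1056 characters left out ...]
]
orange [ 102   27   62   83 2091] [131.5  66.3] [0.8251 0.3714 0.082 ]
orange [ 251   49  232   19 2116] [365.1  57.9] [ 0.8778 -0.113   0.017 ]
orange [537  60  23 139 376] [544.4 132.6] [ 0.7052 -0.4857  0.0148]
orange [417  63  11   2  12] [422.1  63.1] [ 0.8684 -0.2384  0.0152]
orange [462  62  31   4  68] [479.2  63.6] [ 0.8686 -0.3586  0.0167]
orange [ 261   64  232   19 1097] [357.7  72.7] [ 0.8459 -0.0758  0.0148]
orange [271  69  10   1  10] [275.5  69. ] [0.8503 0.0762 0.0147]
orange [273 163  13  14 139] [279.  169.8] [0.5975 0.0592 0.1367]
orange [295 250  32  16 311] [310. 258.] [ 0.4387 -0.002   0.1001]
orange [ 386  277   64   51 1126] [421.1 304.1] [ 0.3567 -0.2342  0.0168]
```

View pics/scene0.png

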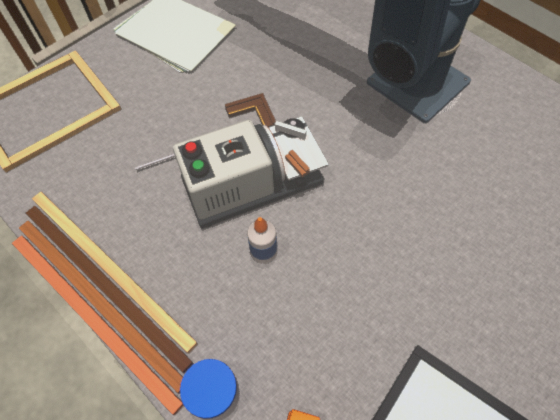

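View pics/top0.png

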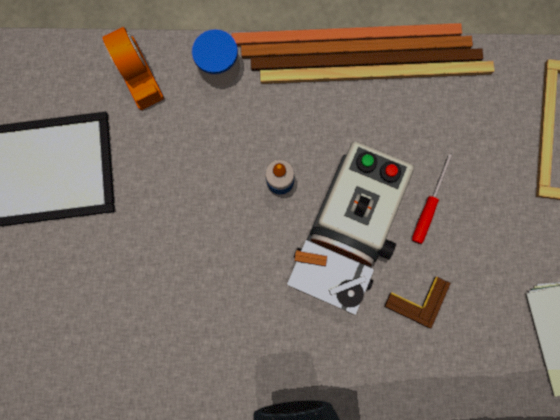

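Scene view: sander left of centre, with buttons at (197,164) green and (190,146) red. Top view: wheel near (362,206), green (367,160), red (391,170). The sander is yawed by about -22°. Next I'll zoom in on the wheel.

```bash
python3 - <<'E'
from h import *
t=np.load('pics/top0.npz')['a']; s=np.load('pics/scene0.npz')['a']
A=cv2.resize(t[180:230,335:395],None,fx=6.5,fy=6.5,interpolation=cv2.INTER_CUBIC)
B=cv2.resize(s[125:175,210:270],None,fx=6.5,fy=6.5,interpolation=cv2.INTER_CUBIC)
cv2.imwrite('pics/crop.png',np.hstack([A,B])[...,::-1])
for n,g,r in (('top',(367.4,159.7),(391.2,169.7)),('scene',(197.4,164),(190.2,146.4))):
    G=onplane(n,*g,.173);Rr=onplane(n,*r,.173); d=G-Rr; print(n,G,Rr,np.hypot(*d[:2]),np.degrees(np.arctan2(-d[0],d[1])))
# deck extents from top depth
P=cloud('top',np.load('pics/top0.npz')['d']); m=(abs(P[...,2]-.15)<.005)&(P[...,0]>.4)&(P[...,0]<.75)&(P[...,1]<.02)
q=P[m][:,:2].astype('float32'); print(m.sum(),cv2.minAreaRect(q))
m=(P[...,2]>.155)&(P[...,0]>.48)&(P[...,0]<.57)&(P[...,1]<-.05)&(P[...,1]>-.15); print(P[m].mean(0),m.sum())
E
```

```text
top [ 0.61085651 -0.09895345  0.173     ] [ 0.59341279 -0.14103562  0.173     ] 0.045554270512784024 -22.514770944546175
scene [ 0.61286155 -0.10022742  0.173     ] [ 0.59632106 -0.14165405  0.173     ] 0.04460665231845773 -21.765434263541366
5428 ((0.5434943437576294, -0.09476600587368011), (0.12281731516122818, 0.19530321657657623), 67.77754974365234)
[ 0.53204027 -0.09038215  0.15835385] 263
```

View pics/crop.png

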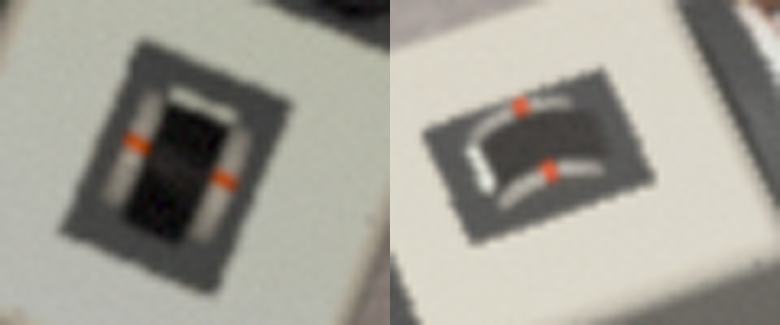

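Zoom: the orange index marks are at top px (363.0,205.0) mid and scene px (232.4,146.2). The white line sits well to the rear of them, at top px (366.4,195.7), which looks like two clicks. I'll check that and plan the approach.

```bash
cat >> h.py <<'E'
def yaw(q):
    from scipy.spatial.transform import Rotation as Ro
    M=Ro.from_quat(q).as_matrix(); return M, np.degrees(np.arctan2(M[1,0],M[0,0]))
def to(target,yawdeg=None):
    s=sensors.observe(); M,y=yaw(s['tool_rot']); d=M.T@(np.array(target)-s['ee_pos'])/.04
    r=None if yawdeg is None else (y-yawdeg)/8
    print('from',s['ee_pos'].round(4),'yaw',y.round(2),'deltas',d.round(3),'roll',r,'F',s['ft_force'].round(2))
E
python3 - <<'E'
from h import *
T=onplane('top',363,205,.159);S=onplane('scene',232.4,146.15,.159);print(T,S)
a=np.radians(-22.2);ex=np.array([np.cos(a),np.sin(a),0])
C=(T+S)/2;print('crown',C)
G=np.array([.6119,-.0996,.173]); R=np.array([.5949,-.1413,.173]);print('green in S',(G-C)@ex,(G-C)@[-ex[1],ex[0],0],(R-C)@[-ex[1],ex[0],0])
for k in (1,2):
    p=C+ex*26*np.sin(.393*k)/1000; p[2]=.136+.026*np.cos(.393*k); print(k,proj('top',p),proj('scene',p))
to([*(C+ex*.006)[:2],.20],158)
E
```

```text
[ 0.53108294 -0.09295272  0.159     ] [ 0.53281498 -0.09239597  0.159     ]
crown [ 0.53194896 -0.09267434  0.159     ]
green in S 0.07664111412615718 0.023796504696665454 -0.021235592065825287
1 (np.float64(365.0330562071162), np.float64(199.38526393153114)) (np.float64(227.8050238471556), np.float64(147.13951243147858))
2 (np.float64(366.39238863479926), np.float64(195.72767640203534)) (np.float64(224.0932566978371), np.float64(150.19720489365562))
from [ 0.1363 -0.5064  0.2302] yaw 15.06 deltas [12.358 -7.326  0.774] roll -17.867785281737106 F [-0.8   0.32  0.11]
```

Two clicks are confirmed: the predicted pixel for the line matches exactly. Now the approach, with fingers shut.

Emit:
move_arm(
  deltas="0.9 -0.5 0 -1.3 0; 1.8 -1.0 0 -2.6 0; 2.7 -1.6 0 -3.9 0; 3.6 -2.1 0 -5.2 0; 4.4 -2.6 0 -6.5 0",
  force=40,
)

```text
time_s: 0.72
ee_pos: [0.28, -0.3595, 0.2308]
tool_rot: [0.832, 0.555, 0.0, -0.0]
ft_force: [-0.1, -1.0, 0.2]
finger_gap: 0.0001
```

```bash
python3 -c "
from h import *
to([.539,-.0956,.20],157.8)"
```

```text
from [ 0.28   -0.3595  0.2308] yaw 67.41 deltas [8.577 3.444 0.773] roll -11.298708739025287 F [-0.14 -0.98  0.17]
```

Emit:
move_arm(
  deltas="0.9 0.4 0 -1.3 0; 1.8 0.7 0 -2.6 0; 2.7 1.1 0 -3.9 0; 3.6 1.4 0 -5.2 0; 4.5 1.8 0 -6.5 0",
)

```text
time_s: 1.35
ee_pos: [0.4162, -0.2219, 0.2308]
tool_rot: [0.505, 0.863, -0.0, -0.0]
ft_force: [0.5, -0.9, 0.6]
finger_gap: -0.0004
```

```bash
python3 -c "
from h import *
to([.539,-.0956,.20],157.8)"
```

```text
from [ 0.4162 -0.2219  0.2308] yaw 119.4 deltas [1.244 4.225 0.77 ] roll -4.800379633679171 F [ 0.53 -0.92  0.63]
```

Emit:
move_arm(
  deltas="0.4 1.2 0 -1.3 0; 0.8 2.4 0.1 -2.6 0; 1.1 3.6 0.3 -3.9 0; 1.24 4.22 0.6 -4.8 0; 1.24 4.22 0.77 -4.8 0",
)

```text
time_s: 1.98
ee_pos: [0.5395, -0.0962, 0.1987]
tool_rot: [0.194, 0.981, 0.0, -0.001]
ft_force: [-0.5, 0.0, 0.1]
finger_gap: -0.0001
```

```bash
python3 - <<'E'
from h import *
to([.539,-.0956,.162],157.8)
a,d=capture('wrist'); cv2.imwrite('pics/w1.png',a[...,::-1])
E
```

```text
from [ 0.5395 -0.0962  0.1987] yaw 157.6 deltas [0.014 0.01  0.917] roll -0.025516776364529647 F [-0.55  0.01  0.07]
```

View pics/w1.png

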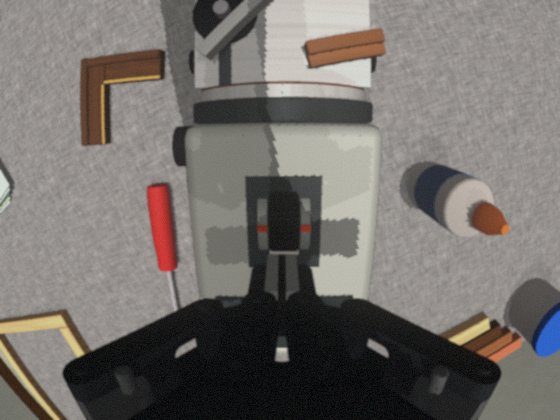

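The wrist view shows the fingertips centred across the wheel, with the orange index at (264,228) and (306,228), the disc side up, and tool +x pointing towards the disc. I'll descend.

Emit:
move_arm(
  deltas="0 0 0.4 0 0; 0 0 0.75 0 0; 0 0 0.87 0 0; 0 0 0.9 0 0; 0 0 0.92 0 0",
)

```text
time_s: 2.65
ee_pos: [0.5394, -0.098, 0.1642]
tool_rot: [0.196, 0.981, -0.0, 0.0]
ft_force: [0.0, -0.3, 0.3]
finger_gap: -0.0001
```

Emit:
move_arm(
  deltas="0 0 0.02 0 0; 0 0 0.03 0 0; 0 0 0.04 0 0; 0 0 0.05 0 0; 0 0 0.05 0 0",
)

```text
time_s: 3.28
ee_pos: [0.5394, -0.0978, 0.1621]
tool_rot: [0.195, 0.981, -0.0, 0.0]
ft_force: [0.5, -1.0, 0.8]
finger_gap: 0.0002
```

```bash
python3 -c "
from h import *
to([.539,-.0956,.162],157.8)"
```

```text
from [ 0.5394 -0.0978  0.1621] yaw 157.46 deltas [0.031 0.047 0.002] roll -0.042725551398177686 F [ 0.54 -1.05  0.81]
```

Emit:
move_arm(
  deltas="0 0.04 0.01 0 0; 0 0.04 0.02 0 0; 0 0.04 0.03 0 0; 0 0.04 0.04 0 0; 0 0.04 0.04 0 0",
)

```text
time_s: 3.9
ee_pos: [0.5406, -0.0973, 0.1618]
tool_rot: [0.196, 0.981, -0.001, 0.001]
ft_force: [-1.5, -2.6, 6.1]
finger_gap: -0.0001
```

Contact at 6 N. I'll press a little more, then draw one click's worth towards the disc.

Emit:
move_arm(
  deltas="0 0 0.03 0 0; 0.06 0 0.03 0 0; 0.12 0 0.03 0 0; 0.18 0 0.03 0 0; 0.24 0 0.03 0 0",
)

```text
time_s: 4.53
ee_pos: [0.5323, -0.094, 0.1619]
tool_rot: [0.196, 0.981, -0.001, 0.003]
ft_force: [-1.8, -4.1, 10.0]
finger_gap: -0.0004
```

```bash
python3 - <<'E'
from h import *
to([.539,-.0956,.162],157.8)
a,d=capture('wrist'); cv2.imwrite('pics/w2.png',cv2.resize(a[150:300,200:380],None,fx=3,fy=3)[...,::-1])
a,d=capture('scene'); cv2.imwrite('pics/s2.png',cv2.resize(a[110:190,180:280],None,fx=6,fy=6)[...,::-1])
E
```

```text
from [ 0.5323 -0.094   0.1619] yaw 157.42 deltas [-0.171  0.027 -0.003] roll -0.04737065156172804 F [-1.8  -4.07  9.98]
```

View pics/w2.png

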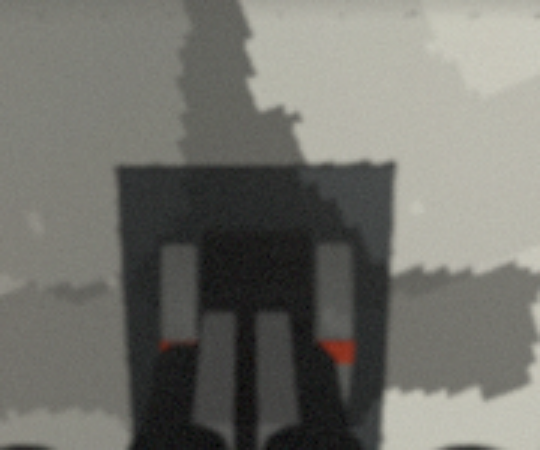

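Fingertip at the crown (index at its sides), 9 mm drawn. I'll finish this click, lift clear and look.

Emit:
move_arm(
  deltas="0.03 0 0 0 0; 0.05 0 0 0 0; 0.05 0 -0.2 0 0; -0.3 0 -0.8 0 0; -1.5 0 -1 0 0",
)

```text
time_s: 5.25
ee_pos: [0.5865, -0.1145, 0.2008]
tool_rot: [0.195, 0.981, 0.001, 0.001]
ft_force: [0.4, -0.4, 0.8]
finger_gap: -0.0002
```

```bash
python3 - <<'E'
from h import *
to([.539,-.0956,.165],157.8)
a,d=capture('wrist'); cv2.imwrite('pics/w3.png',cv2.resize(a[130:300,200:380],None,fx=3,fy=3)[...,::-1])
E
```

```text
from [ 0.5865 -0.1145  0.2008] yaw 157.52 deltas [ 1.279 -0.019  0.894] roll -0.03441095683259121 F [ 0.41 -0.38  0.82]
```

View pics/w3.png

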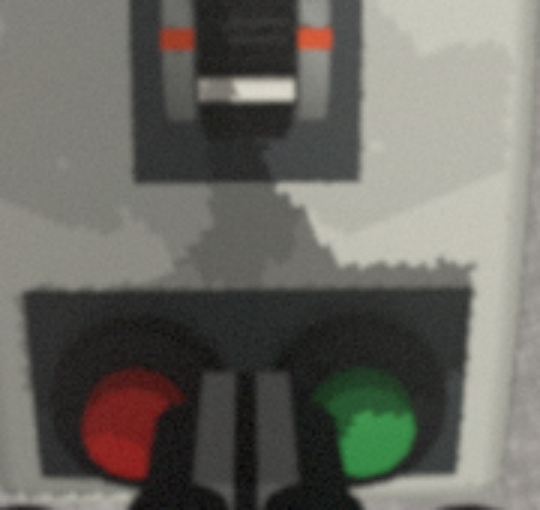

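The wheel moved exactly one click; the white line at (246,90) is one click behind the orange index at row 38. I'll repeat the same stroke.

Emit:
move_arm(
  deltas="0.9 0 0.1 0 0; 1.26 0 0.6 0 0; 1.26 0 0.9 0 0; 1.26 0 0.96 0 0; 1.26 0 0.98 0 0",
)

```text
time_s: 5.92
ee_pos: [0.5415, -0.0964, 0.1617]
tool_rot: [0.195, 0.981, 0.0, 0.002]
ft_force: [-1.2, 0.7, 8.9]
finger_gap: -0.0004
```

Emit:
move_arm(
  deltas="0 0 0.02 0 0; 0.06 0 0.02 0 0; 0.12 0 0.02 0 0; 0.18 0 0.02 0 0; 0.24 0 0.02 0 0",
)

```text
time_s: 6.55
ee_pos: [0.534, -0.0934, 0.1619]
tool_rot: [0.195, 0.981, -0.0, 0.004]
ft_force: [1.5, 0.7, 8.7]
finger_gap: -0.0002
```

Emit:
move_arm(
  deltas="0.03 0 0 0 0; 0.05 0 0 0 0; 0.05 0 -0.2 0 0; -0.3 0 -0.8 0 0; -1.5 0 -1 0 0",
)

```text
time_s: 7.18
ee_pos: [0.5869, -0.1153, 0.201]
tool_rot: [0.195, 0.981, 0.0, 0.001]
ft_force: [1.3, -0.3, 0.5]
finger_gap: -0.0001
```

```bash
python3 - <<'E'
from h import *
to([.6119,-.0996,.185],157.8)
a,d=capture('wrist'); cv2.imwrite('pics/w4.png',cv2.resize(a[130:300,200:380],None,fx=3,fy=3)[...,::-1])
E
```

```text
from [ 0.5869 -0.1153  0.201 ] yaw 157.5 deltas [-0.426  0.6    0.401] roll -0.037395131780023405 F [ 1.26 -0.31  0.51]
```

View pics/w4.png

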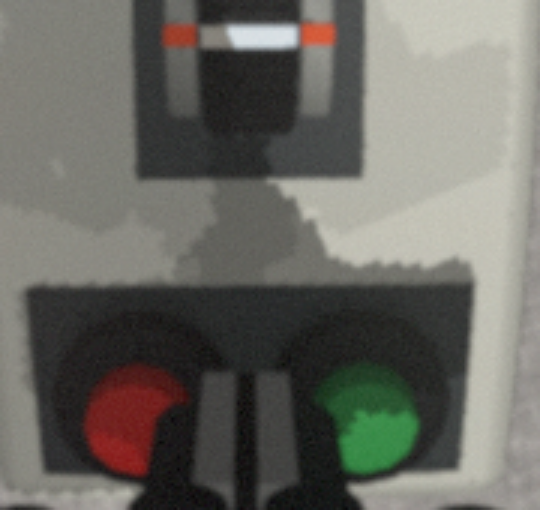

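The line meets the index. Next: over to the green button, then press.

Emit:
move_arm(
  deltas="-0.2 0.3 0 0 0; -0.43 0.6 0 0 0; -0.43 0.6 0.2 0 0; -0.43 0.6 0.4 0 0; -0.43 0.6 0.4 0 0",
)

```text
time_s: 7.85
ee_pos: [0.6101, -0.0998, 0.1814]
tool_rot: [0.196, 0.981, 0.0, -0.001]
ft_force: [-0.7, 0.4, -0.3]
finger_gap: -0.0004
```

Emit:
move_arm(
  deltas="0 0 0.2 0 0; 0 0 0.32 0 0; 0 0 0.4 0 0; 0 0 0.45 0 0; 0 0 0.46 0 0",
)

```text
time_s: 8.48
ee_pos: [0.6114, -0.1002, 0.168]
tool_rot: [0.196, 0.981, -0.0, 0.001]
ft_force: [-4.4, 0.6, 12.1]
finger_gap: -0.0008
```

It is bottomed at 0.168 with 12 N. A brief firmer hold, then a straight release.

Emit:
move_arm(
  deltas="0 0 0.03 0 0; 0 0 0.03 0 0; 0 0 -0.3 0 0; 0 0 -1 0 0; 0 0 -2 0 0",
)

```text
time_s: 9.1
ee_pos: [0.6107, -0.0998, 0.2433]
tool_rot: [0.196, 0.981, 0.0, -0.002]
ft_force: [0.9, -0.7, -0.3]
finger_gap: 0.0001
```

Emit:
move_arm(
  deltas="-0.5 0 -1 0 0; -1 0 -2 0 0; -1 0 -2 0 0; -1 0 -2 0 0; -1 0 -2 0 0",
)

```text
time_s: 9.72
ee_pos: [0.6474, -0.115, 0.3227]
tool_rot: [0.195, 0.981, 0.0, -0.002]
ft_force: [-0.6, 0.3, 0.4]
finger_gap: -0.0001
```

```bash
python3 - <<'E'
from h import *
to([.6119,-.0996,.185],157.8)
a,d=capture('wrist'); A=cv2.resize(a[100:300,180:400],None,fx=2.7,fy=2.7)
cv2.imwrite('pics/w5.png',A[...,::-1])
b,_=capture('scene'); o=np.load('pics/scene0.npz')['a']
b2,d2=capture('top'); g=cloud('top',d2); g0=cloud('top',np.load('pics/top0.npz')['d'])
df=np.abs(b2.astype(int)-np.load('pics/top0.npz')['a']).sum(-1)>90
for n,(u,v) in dict(offcut=(310,258),glue=(279,170),corner=(421,304),driver=(425,219)).items(): print(n,df[v-22:v+22,u-22:u+22].mean())
E
```

```text
from [ 0.6474 -0.115   0.3227] yaw 157.46 deltas [0.955 0.016 3.445] roll -0.04188582566299104 F [-0.57  0.35  0.4 ]
offcut 0.4049586776859504
glue 0.0
corner 0.6182851239669421
driver 0.484504132231405
```

View pics/w5.png

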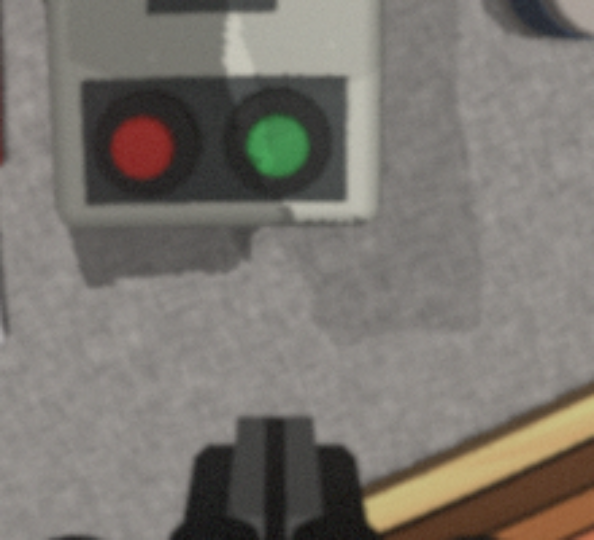

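Both buttons are out, and the fingers are clear. The differences in the top view are probably the arm and its shadow, so I'll check the full wrist view.

```bash
python3 - <<'E'
from h import *
a,d=capture('wrist'); cv2.imwrite('pics/w6.png',a[...,::-1])
E
```

```text
(no output)
```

View pics/w6.png

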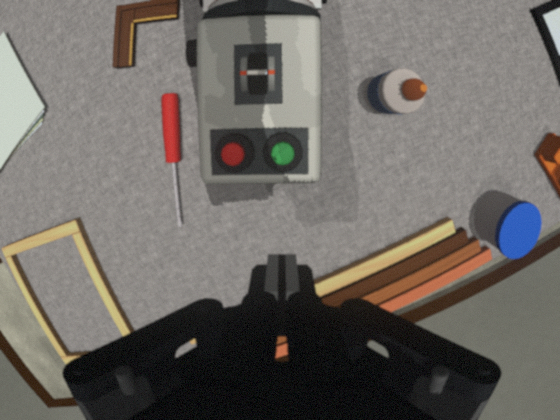

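The white line is at (257,72), between the orange marks. Both buttons are out, and the bottle, screwdriver and corner sample lie where they were. Handing in.

```bash
python3 -c "
from h import *
print(sign_off())"
```

```text
the job is handed in; nothing more can be done
None
```

The speed wheel is set, the start button has been pressed and let go, and the job is handed in after about 10 s of robot time.

- **Speed wheel:** it began two clicks below the index. I rolled it towards the disc in two one-click strokes at about 9–10 N. The wrist picture taken before pressing start, and the last one, both show the white line level with the orange index.
- **Start button:** I pressed it to the bottom (fingertip at 168 mm, 5 mm down, 12 N measured) and released it. The last picture shows the green button out. I never touched the red stop button.
- **Loose things:** in the last wrist view the bottle, screwdriver and corner sample look unmoved. The offcut was out of that view. The arm was never near it after the wheel strokes, and it was still in place in the first wrist picture.
- **Check that disagreed:** an automatic before/after comparison of the top view showed large changes around the offcut, corner sample and screwdriver (bottle: none). I put this down to the arm and its shadow in that view. The wrist view supports that for the corner sample and screwdriver, but I did not confirm it for the offcut.

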